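# Park the captive wing screw and slide the oil box cover open

## Task

Open the white oil box: its sliding cover is locked by a spring-loaded captive wing screw. Pull the wing straight out (up) against its spring until you feel it come up against its stop and no farther, keep it lifted and drive it counter-clockwise (seen from above) until the thread is fully home, without straining the thread in either movement, so that the screw stays out by itself; then slide the cover by its black handle fully open and let go. Leave the other parts lying about where they are.

Things in the scene. Friction and masses are not known exactly. Their poses are not given: they have to be found in the camera images.
- oilbox: Fixed white-painted steel oil box, 160 (own x) x 310 (own y) x 70 mm high, standing on the white mat, its walls from y = -140 to +170 mm. Origin: on its underside (4 mm above the table), below the middle of the closed cover. Own z is up; the cover opens along the box's own +y.
- cover (a joint): Opening of the steel sliding cover, m: 0 closed, 0.062 fully open at its stop, growing towards the box's own +y. The cover is a plate 116 x 165 mm, its top 76 mm above the box's underside. Sliding friction about 3 N; locked while the screw is down.
- handle (a point): Centre of the top bar of the black handle on the cover: a bar 10 mm thick that runs 54 mm along the box's own x, its centre 36 mm above the cover's top face, clear underneath. Moves with the cover. It stands 90 mm from the screw's axis (handle towards the box's own -y, screw towards +y). Axes parallel to the box's.
- collar: Dark round collar on the cover around the screw, 40 mm across, 20 mm high; the thread is inside. Origin: on the screw's axis, on the cover's top face; axes parallel to the box's; moves with the cover. Over 16 N between screw and thread strains it: pulling against the stop, or twisting while pulled in or at the thread's end (the thread bears 15 mm from the axis: about 0.24 N m there).
- screw: Shank of the captive screw in the collar; rises, carries the wing. Origin: level with the collar's at rest, above it by as much as it is pulled out. Spring: 3 N inwards at rest, plus 0.25 N/mm. Pulled in it can not turn. 9 to 23 mm out (differs per start, unseen: feel it) it meets a springy stop, about 30 N/mm. It is free to turn from the stop to 1 mm below it.
- wing_grip (a point): Centre of the screw's steel wing: a flat upright bar 36 mm long (own x), 12 mm thick (own y), 26 mm high, on an 11 mm neck, its centre 54 mm above the collar's origin at rest (34 mm above the collar's top). Own z is up and is the screw's axis; turns and rises with the screw.
- wing (a joint): Turning angle of the screw, rad: 0 at the start (wing along the box's own x), growing counter-clockwise from above; hard stop at the thread's end, at 2.0. Turning friction about 0.04 N m. While turning, the thread rises 1.2 mm per rad, with 2 mm of axial play (stop to flank below); let go part-way, the screw settles by that play and stays.
- bushing: Loose brass bushing, 30 mm across, 18 mm high, upright on the box top at its own -y end. Origin under its centre. Bystander.
- stud: Loose steel stud standing on its 20 mm head, 29 mm high, on the box top at its own -y end. Origin under its centre. Bystander.
- flange: Loose flange ring, 120 mm across, 9 mm high, on the mat. Bystander.
- tierod: Loose steel tie rod with an eye and a fork, 290 mm long, 28 mm high, lying on the mat beyond the box. Bystander.
- spanner: Loose spanner, 190 mm long, lying on the mat. Bystander.
- bracket: Loose steel angle bracket, 70 x 50 x 40 mm, on the mat. Bystander.
- hexbolt: Loose bolt, 53 mm long, lying on the mat. Bystander.

How it is judged:
By the outcome, as a careful person would: the job done as asked, in the order asked, and still so for the second after the job is handed in, with the robot touching nothing.
It also fails if it takes over 67 s, if anything falls off the work surface, if the arm or the gripper's body presses on something with over 40 N, if the wrist force passes 120 N, or if a joint passes its speed limit or range.

## Robot

A 7-joint arm with a two-finger parallel gripper is mounted at the origin on the work surface. World frame = base frame: x ahead of the robot, y to its left, z up, the work surface at z = 0. Lengths are in mm, angles in rad, forces in N, time in s.
With the tool pointing down it reaches from about 425 to 950 mm from the base axis. Payload 4.7 kg.
Tool frame: the origin (TCP) lies midway between the tips of the shut fingers; the grasp point (between the pads) lies tcp_to_grasp behind it (tcp_to_grasp is the distance from the TCP to the grasp point, in mm); z points along the fingers, y is the direction in which the jaws open and shut (so a half turn about z gives the same grasp; the last joint's range is limited). The gripper opens to 85 mm and grips with 20 to 120 N. Pads are 22 mm wide; open, the fingers measure 114 mm over their backs; the gripper's body (76 mm by 85 mm) begins 54 mm behind the grasp point. The pads swing forward as they close: fully open they stand 13 mm farther back than shut.
Start: joints at [-1.181, 0.469, -0.049, 1.532, 0.024, 1.141, -0.082], TCP at [274.461, 616.7, 231.335] pointing down, gripper open.
Joint ranges: [-2.59, 2.59], [-0.33, 1.99], [-1.39, 1.29], [0.1, 2.45], [-1.04, 4.18], [0.21, 1.99], [-2.66, 2.66]. Speed limits (rad/s): [2.57, 2.57, 3.14, 3.14, 3.14, 3.14, 3.14].

## Interface

Orientations are given as a rotation vector (axis times angle).
In Python, from station import * gives the robot as it stands. The module is installed in compiled form; this text tells all that it offers.
- The arm moves only by the tool jog_arm, never from a script. Its argument "commands" is a list of rows, each a list of 6 numbers: the shift along the world's x, y, z in units of 50 cm (1.0 is 50 cm), then the turn, a rotation vector about the world's x, y, z in units of 90 degrees (1.0 is 90 degrees). In form: [[x, y, z, ax, ay, az], ...]. A call has 1 to 5 rows; each row is the pose to reach, as a shift and turn from the pose commanded when the call began; what a row does not reach only later rows make up. A row lasts 1/10 s, in which the tool goes at most 50 mm and 8.59 degrees, less where a joint would pass 70% of its speed; a pose out of reach is approached as far as the arm can. A call with a number of a shift or a turn outside -1 to 1 is refused whole. A call with a gripper value outside its range is refused whole. "grip" is the gripper command: -1 is shut, 1 is fully open, values between are in proportion, set as the call begins (left out, the last holds). The fingers move at their own pace and stop on an object; "grip_force" is the grip in N (left out, the last holds). Time passes only in rows, so rows that repeat a pose let the fingers close. It gives the time, the measured TCP pose, the force and the opening at its end, in the units of the state.
- get_state(): the state, without advancing time (a new reading comes with each control period).
- read_camera(name): name is "scene" or "side" or "wrist"; returns a dict with "frame" (400x640x3 uint8, red, green, blue), "fx", "fy", "cx", "cy" (pixels), "k1" (the pictures are not rectified: a ray, as slopes to the right and down, at radius r is drawn at 1 + k1 r^2 times it, then the intrinsics apply), "R" (3x3) and "t" (3): a world point X has camera coordinates R X + t. Camera axes: x right, y down, z forward; pixel columns grow to the right and rows downward; lengths in mm; the calibration is good to about 2 mm. A picture is of the moment at which its call begins. There is no depth.
- sign_off(): hands the job in, once; it reports no verdict.
Trained networks look in a picture, given as the dict that the camera call returned (one of the last four; its "shot" number tells which), for a name from the list of things; names that differ only in an ending like _2 or _b are one class to them, and where a whole thing is asked for, a point or a joint stands for the part that bears it (a point fixed in the world has none). Each returns a list of dicts, best first, with "conf" (0 to 1); they miss things now and then, are a little off and sometimes report something else, mostly with a low value. They report only what shows in the picture. A call takes as long as a camera call.
- regions_of(picture, name): "pixels" (400x640 bool, what is visible of it) and "at" ([column, row] in pixels, amid what is visible of it).
- place_of(picture, name): "at" ([column, row] in pixels: a listed point, or the origin of a listed thing).
The state is a dict: "time": time; "qpos": joint angles; "joint_vel": joint speeds; "effort": joint torques, N m; "position": TCP position; "tool_rot": TCP orientation; "contact_force": force on the tool from outside, world axes, zero at the start; "torque": the same for the moment, N m; "gripper_width": finger opening in mm.
Only numpy, scipy, OpenCV 4.12 (cv2) and the standard library are available. Lean on these libraries where they do the work, as an engineer would, in place of code of your own. Each camera call takes 0.05 s, during which the arm holds its last target. There are 200 camera calls.

## Working session

There is one attempt and no reset: what is moved stays moved. The work goes in short steps, Python scripts to look and compute and a tool call to move; the robot and the scene stay as the last step left them, time stands still between calls to the robot, and variables do not carry over. Pictures are saved under pics/ and viewed, about 8 in all and at most 12, crops included, and the job is handed in when it is done.

Besides the shell and the picture viewer there is one more tool, called after "Call:" in YAML: its name, and indented under it one key for each argument. jog_arm: Moves the arm, as the interface text tells. Shifts and turns lie within -1 to 1; 1 stands for 50 cm of shift or 90 degrees of turn. Its arguments: {"type":"object","properties":{"commands":{"type":"array"},"grip":{"type":"number"},"grip_force":{"type":"number"}},"required":["commands"]}

```bash
mkdir -p pics; cat > h.py <<'E'
from station import *
import numpy as np, cv2
from scipy.optimize import least_squares
def ray(p,uv):
    d=np.array([(uv[0]-p['cx'])/p['fx'],(uv[1]-p['cy'])/p['fy']]);s=d.copy()
    for _ in range(20): s=d/(1+p['k1']*(s@s))
    R=np.array(p['R']);o=-R.T@np.array(p['t']);v=R.T@np.array([s[0],s[1],1]);return o,v/np.linalg.norm(v)
def proj(p,X):
    c=np.array(p['R'])@X+np.array(p['t']);s=c[:2]/c[2];s=s*(1+p['k1']*(s@s))
    return np.array([p['fx']*s[0]+p['cx'],p['fy']*s[1]+p['cy']])
def onz(p,uv,z):
    o,v=ray(p,uv);return o+v*(z-o[2])/v[2]
def save(p,n): cv2.imwrite('pics/'+n,cv2.cvtColor(p['frame'],cv2.COLOR_RGB2BGR))
E
cat > a.py <<'E'
from h import *
s=get_state();print({k:np.round(v,3) if not isinstance(v,str) else v for k,v in s.items()}); 
try: print('t2g',tcp_to_grasp)
except Exception as e: print(e)
for n in ["scene","side","wrist"]:
    p=read_camera(n);save(p,n+'0.png');o,_=ray(p,(320,200));print(n,'cam at',o.round())
    for nm,z in [("wing_grip",134),("handle",116),("oilbox",4),("collar",80),("bushing",74),("stud",74)]:
        r=place_of(p,nm)
        for q in r[:2]: print(nm,np.round(q['at'],1),round(q['conf'],2),onz(p,q['at'],z).round(1))
E
python3 a.py
```

```text
{'time': np.float64(0.0), 'qpos': array([-1.181,  0.469, -0.049,  1.534,  0.024,  1.141, -0.082]), 'joint_vel': array([ 0.   , -0.002,  0.002, -0.001,  0.002,  0.   ,  0.   ]), 'effort': array([ 1.0000e-03, -5.1031e+01, -4.6000e-02, -2.3772e+01,  1.1000e-02,
        7.0000e-03,  0.0000e+00]), 'position': array([274.256, 616.122, 230.238]), 'tool_rot': array([-6.530e-01, -3.073e+00,  3.000e-03]), 'contact_force': array([ 0.086, -0.656, -0.403]), 'torque': array([-0.016, -0.01 , -0.072]), 'gripper_width': np.float64(85.471)}
t2g 18.700000000000003
scene cam at [1662.  175.  850.]
wing_grip [332.  176.7] 0.46 [526.5  18.  134. ]
handle [302.4 177.7] 0.92 [517.2 -74.7 116. ]
oilbox [317.9 210.7] 0.71 [528.1 -26.    4. ]
collar [462.1 213.3] 0.74 [579.6 404.4  80. ]
collar [330.3 195.5] 0.7 [547.7  16.2  80. ]
bushing [460.7 213.3] 0.65 [571.8 402.1  74. ]
bushing [290.5 175.6] 0.44 [ 444.9 -130.    74. ]
stud [279.4 187.6] 0.42 [ 519.7 -149.1   74. ]
side cam at [ 247. -569. 1011.]
wing_grip [291.8 195.3] 0.48 [545.6  13.1 134. ]
handle [299.7 227.7] 0.74 [514.3 -70.6 116. ]
oilbox [319.9 256.6] 0.68 [ 542.3 -115.     4. ]
oilbox [296.  237.6] 0.67 [522.  -29.2   4. ]
collar [289.7 210.4] 0.69 [532.7  10.1  80. ]
bushing [299.4 266.4] 0.45 [ 465.7 -139.9   74. ]
stud [321.  255.8] 0.5 [ 525.3 -146.3   74. ]
wrist cam at [208. 647. 374.]
```

```bash
python3 -c "
import cv2,numpy as np
a=cv2.imread('pics/scene0.png')[130:260,210:410];b=cv2.imread('pics/side0.png')[150:310,230:390]
cv2.imwrite('pics/c.png',np.hstack([cv2.resize(a,(440,286),interpolation=2),cv2.resize(b,(286,286),interpolation=2)]))"
```

```text
(no output)
```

View pics/c.png

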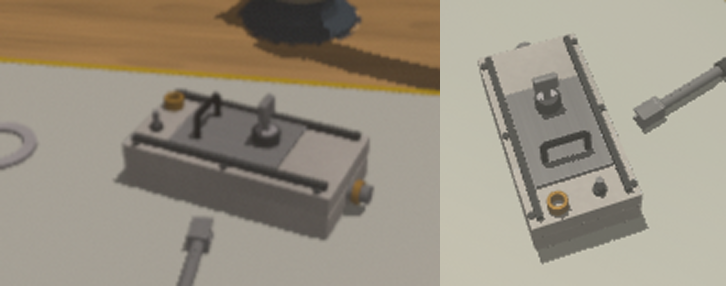

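View pics/scene0.png

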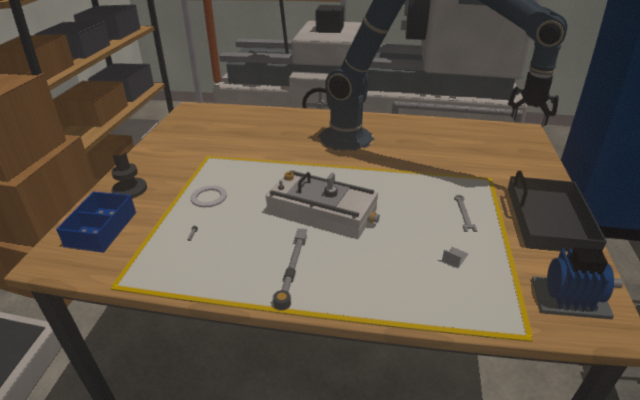

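```bash
cat > fit.py <<'E'
from h import *
def fit(obs,prior=None):
    # params x,y (screw axis), yaw ; obs: (pic,uv,local offset from screw axis on cover top)
    def f(q):
        x,y,a=q;c,s=np.cos(a),np.sin(a);r=[]
        for p,uv,L,w in obs:
            X=np.array([x+c*L[0]-s*L[1],y+s*L[0]+c*L[1],80+L[2]]);r+=list((proj(p,X)-uv)*w)
        return r
    s=least_squares(f,[540,14,-.2],loss='soft_l1',x_scale=[10,10,.1]);return s.x,np.round(s.fun,1)
LOC={'wing_grip':(0,0,54),'handle':(0,-90,36),'collar':(0,0,0)}
E
cat > b.py <<'E'
from fit import *
obs=[]
for n in ["scene","side"]:
    p=read_camera(n)
    for nm,L in LOC.items():
        r=[q for q in place_of(p,nm) if q['at'][0]<400]
        if r: obs.append((p,r[0]['at'],L,1))
x,r=fit(obs);print(x.round(3),np.degrees(x[2]),r)
E
python3 b.py
```

```text
[ 5.36603e+02  1.48180e+01 -2.01000e-01] -11.544166781744549 [ 0.2  3.9  0.3  0.1 -2.7 -3.  -2.1 -1.1  0.2  0.3  0.5 -0. ]
```

Call:
jog_arm:
  commands:
    - [0.09,-0.1,0.06,0,0,-0.095]
    - [0.16,-0.2,0.06,0,0,-0.19]
    - [0.22,-0.3,0.06,0,0,-0.285]
    - [0.28,-0.4,0.06,0,0,-0.38]
    - [0.34,-0.5,0.06,0,0,-0.475]

```text
time: 1.95
position: [415.4, 414.2, 261.3]
tool_rot: [1.736, 2.618, 0.002]
contact_force: [1.0, -0.2, 0.6]
gripper_width: 85.4
```

Call:
jog_arm:
  commands:
    - [0.06,-0.1,0,0,0,-0.095]
    - [0.12,-0.2,0,0,0,-0.19]
    - [0.16,-0.3,0,0,0,-0.285]
    - [0.2,-0.4,0,0,0,-0.38]
    - [0.24,-0.5,0,0,0,-0.475]

```text
time: 2.45
position: [524.5, 190.1, 261.2]
tool_rot: [-2.571, -1.806, -0.002]
contact_force: [1.5, 0.9, -0.9]
gripper_width: 85.3
```

Call:
jog_arm:
  commands:
    - [0,-0.1,0,0,0,-0.095]
    - [0,-0.2,0,0,0,-0.19]
    - [0,-0.29,0,0,0,-0.285]
    - [0,-0.29,0,0,0,-0.38]
    - [0,-0.29,0,0,0,-0.475]

```text
time: 2.95
position: [524.0, 44.9, 261.3]
tool_rot: [-3.053, -0.738, -0.002]
contact_force: [0.4, 0.4, 0.2]
gripper_width: 85.5
```

Call:
jog_arm:
  commands:
    - [0,0,0,0,0,-0.095]
    - [0,0,0,0,0,-0.19]
    - [0,0,0,0,0,-0.285]
    - [0,0,0,0,0,-0.38]
    - [0,0,0,0,0,-0.437]

```text
time: 3.45
position: [523.9, 47.0, 261.0]
tool_rot: [-3.125, 0.324, -0.0]
contact_force: [-0.2, -0.3, -0.7]
gripper_width: 85.5
```

```bash
cat > c.py <<'E'
from fit import *
import sys
obs=[]
s=get_state();print(np.round(s['position'],1),np.round(s['tool_rot'],3),np.round(s['qpos'],2),s['contact_force'].round(2))
p=read_camera("wrist");save(p,sys.argv[1]);print('cam',ray(p,(320,200)))
for nm,L in LOC.items():
    for q in place_of(p,nm)[:2]: print(nm,np.round(q['at'],1),round(q['conf'],2),onz(p,q['at'],80+L[2]).round(1))
    r=place_of(p,nm)
    if r: obs.append((p,r[0]['at'],L,1))
x,r=fit(obs);print(x.round(3),np.degrees(x[2]),r)
E
python3 c.py w1.png
```

```text
[523.9  47.  261. ] [-3.125  0.324 -0.   ] [-0.76  0.23  0.71  1.88 -0.16  1.1  -1.77] [-0.23 -0.26 -0.73]
cam (array([593.32617973,  33.34540444, 403.22471793]), array([-0.26750437,  0.06455055, -0.96139203]))
wing_grip [348.4 174.8] 0.61 [536.5  21.1 134. ]
handle [443.  178.9] 0.56 [509.7 -70.6 116. ]
collar [346.8 162.4] 0.63 [538.9  17.8  80. ]
[ 5.36773e+02  1.83340e+01 -2.96000e-01] -16.963970135529806 [ 2.9 -0.9 -2.9 -0.2 -0.1  2. ]
```

View pics/w1.png

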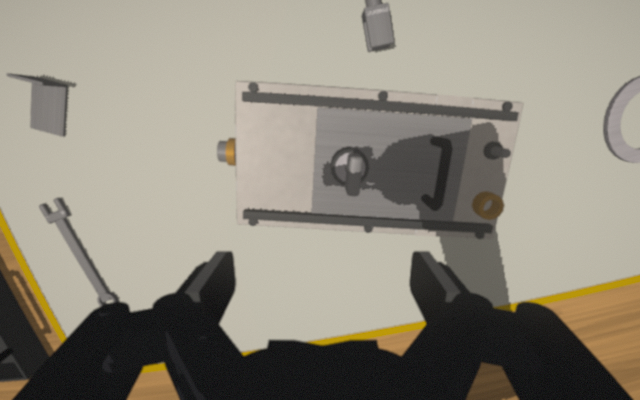

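```bash
cat > d.py <<'E'
from h import *
p=read_camera("wrist")
for a,b,z in [((245,97),(517,116),80),((247,213),(490,229),80),((254,88),(507,106),80),((237,81),(522,102),74),((238,222),(500,237),74),((316,106),(310,214),80),((237,81),(238,222),74)]:
    A,B=onz(p,a,z),onz(p,b,z);d=A-B;print(A.round(1),B.round(1),'yaw',np.degrees(np.arctan2(d[1],d[0])).round(2)-90)
g=cv2.cvtColor(p['frame'],cv2.COLOR_RGB2BGR)[60:260,220:540]
cv2.imwrite('pics/w2.png',cv2.resize(g,None,fx=2.5,fy=2.5,interpolation=2))
E
python3 d.py
```

```text
[626.9 108.3  80. ] [ 552.8 -169.9   80. ] yaw -14.930000000000007
[504.9 139.6  80. ] [ 428.7 -134.1   80. ] yaw -15.560000000000002
[633.5  96.9  80. ] [ 565.1 -159.4   80. ] yaw -14.939999999999998
[644.7 113.7  74. ] [ 565.8 -179.8   74. ] yaw -15.049999999999997
[494.6 155.   74. ] [ 412.5 -149.2   74. ] yaw -15.11
[603.2  38.5  80. ] [489.4  69.3  80. ] yaw -105.16
[644.7 113.7  74. ] [494.6 155.   74. ] yaw -105.37
```

View pics/w2.png

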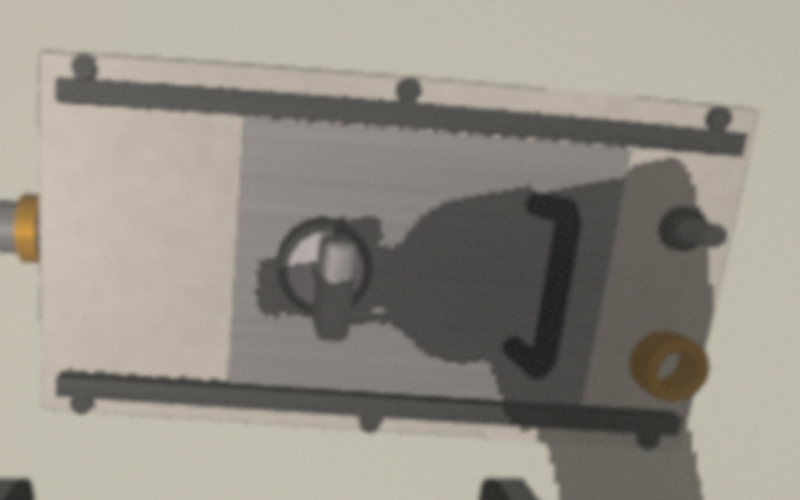

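Call:
jog_arm:
  commands:
    - [0.02,-0.05,0,0,0,-0.036]
    - [0.027,-0.059,-0.08,0,0,-0.036]
    - [0.027,-0.059,-0.15,0,0,-0.036]
    - [0.027,-0.059,-0.15,0,0,-0.036]
    - [0.027,-0.059,-0.15,0,0,-0.036]
  grip: 0.0

```text
time: 4.35
position: [537.7, 17.3, 186.3]
tool_rot: [3.115, -0.405, -0.0]
contact_force: [0.7, -0.2, 0.6]
gripper_width: 42.5
```

```bash
python3 c.py w3.png; python3 -c "
import sys;sys.path.insert(0,'.')
from fit import *
p=read_camera('wrist')
for n,z in [('collar',80),('wing_grip',134)]:
    r=regions_of(p,n)
    if r: print(n,r[0]['conf'],r[0]['at'],onz(p,r[0]['at'],z+10*(n=='collar')))
"
```

```text
[537.7  17.3 186.3] [ 3.115 -0.405 -0.   ] [-0.67  0.34  0.7   1.94 -0.27  0.95 -1.67] [ 0.67 -0.22  0.61]
cam (array([6.06254790e+02, 1.21091192e-01, 3.28425305e+02]), array([-0.2644392 ,  0.0777727 , -0.96126131]))
wing_grip [320.2 222.1] 0.6 [537.4  19.8 134. ]
handle [445.6 218.2] 0.56 [509.6 -71.1 116. ]
collar [325.1 199.3] 0.77 [537.4  15.8  80. ]
collar [445.5 218.8] 0.18 [492.7 -83.   80. ]
[ 5.36818e+02  1.61870e+01 -3.02000e-01] -17.288688454086312 [ 5.3 -0.5 -1.8 -0.1 -0.3  0.7]
collar 0.89 [320.6, 192.9] [546.81653156  17.83906803  90.        ]
wing_grip 0.93 [323.4, 223.0] [536.43814691  18.26850605 134.        ]
```

View pics/w3.png

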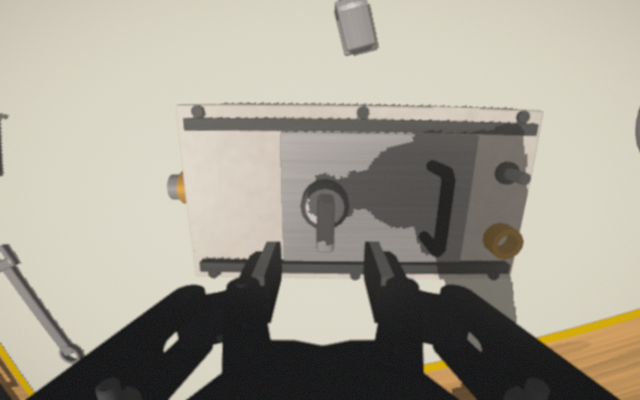

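Call:
jog_arm:
  commands:
    - [0,0,-0.05,0,0,0]
    - [0,0,-0.1,0,0,0]
    - [0,0,-0.142,0,0,0]
    - [0,0,-0.142,0,0,0]
    - [0,0,-0.142,0,0,0]

```text
time: 5.35
position: [537.7, 17.3, 115.2]
tool_rot: [3.115, -0.405, 0.0]
contact_force: [-0.1, -0.0, -0.7]
gripper_width: 42.9
```

Call:
jog_arm:
  commands:
    - [0,0,0,0,0,0]
    - [0,0,0,0,0,0]
    - [0,0,0,0,0,0]
    - [0,0,0,0,0,0]
    - [0,0,0,0,0,0]
  grip: -1
  grip_force: 40

```text
time: 5.85
position: [538.3, 16.9, 116.2]
tool_rot: [-3.115, 0.406, -0.003]
contact_force: [-0.2, -1.2, 6.5]
gripper_width: 11.4
```

```bash
cat > s.py <<'E'
from station import *
import numpy as np
s=get_state();print(s['time'],np.round(s['position'],2),np.round(s['tool_rot'],4),'F',np.round(s['contact_force'],2),'M',np.round(s['torque'],3),s['gripper_width'])
E
python3 s.py
```

```text
5.85 [538.31  16.94 116.17] [-3.1149  0.4056 -0.0034] F [-0.22 -1.25  6.54] M [-0.331  0.33  -0.041] 11.444367010780079
```

Call:
jog_arm:
  commands:
    - [0,0,0.004,0,0,0]
    - [0,0,0.008,0,0,0]
    - [0,0,0.012,0,0,0]
    - [0,0,0.016,0,0,0]
    - [0,0,0.016,0,0,0]

```text
time: 6.35
position: [538.0, 17.1, 123.1]
tool_rot: [3.115, -0.405, 0.002]
contact_force: [3.9, -2.6, -5.9]
gripper_width: 11.0
```

```bash
python3 s.py
```

```text
6.35 [538.04  17.07 123.07] [ 3.1148e+00 -4.0530e-01  2.5000e-03] F [ 3.89 -2.63 -5.92] M [-0.656 -1.057 -0.037] 11.034689665655447
```

Call:
jog_arm:
  commands:
    - [0,0,0.001,0,0,0]
    - [0,0,0.002,0,0,0]
    - [0,0,0.002,0,0,0]

```text
time: 6.65
position: [538.1, 17.1, 123.9]
tool_rot: [3.115, -0.405, 0.002]
contact_force: [4.4, -3.0, -5.9]
gripper_width: 11.4
```

```bash
python3 s.py
```

```text
6.65 [538.05  17.06 123.92] [ 3.1147e+00 -4.0520e-01  2.5000e-03] F [ 4.36 -2.98 -5.89] M [-0.564 -1.157 -0.029] 11.377995503801086
```

Call:
jog_arm:
  commands:
    - [0,0,0.001,0,0,0]
    - [0,0,0.002,0,0,0]
    - [0,0,0.002,0,0,0]

```text
time: 6.95
position: [538.0, 17.1, 124.9]
tool_rot: [3.115, -0.405, 0.003]
contact_force: [4.9, -3.7, -6.6]
gripper_width: 11.0
```

Call:
jog_arm:
  commands:
    - [0,0,0.001,0,0,0]
    - [0,0,0.002,0,0,0]
    - [0,0,0.002,0,0,0]

```text
time: 7.25
position: [538.0, 17.1, 125.8]
tool_rot: [3.115, -0.405, 0.002]
contact_force: [5.4, -2.9, -6.6]
gripper_width: 11.6
```

Call:
jog_arm:
  commands:
    - [0,0,0.001,0,0,0]
    - [0,0,0.002,0,0,0]
    - [0,0,0.002,0,0,0]

```text
time: 7.55
position: [538.0, 17.1, 126.8]
tool_rot: [3.115, -0.405, 0.002]
contact_force: [4.1, -2.2, -6.9]
gripper_width: 11.2
```

Call:
jog_arm:
  commands:
    - [0,0,0.001,0,0,0]
    - [0,0,0.002,0,0,0]
    - [0,0,0.002,0,0,0]

```text
time: 7.85
position: [538.0, 17.1, 127.8]
tool_rot: [3.115, -0.405, 0.002]
contact_force: [5.8, -3.4, -6.3]
gripper_width: 11.4
```

Call:
jog_arm:
  commands:
    - [0,0,0.001,0,0,0]
    - [0,0,0.002,0,0,0]
    - [0,0,0.002,0,0,0]

```text
time: 8.15
position: [538.0, 17.1, 128.7]
tool_rot: [3.115, -0.405, 0.003]
contact_force: [5.3, -3.0, -7.9]
gripper_width: 11.6
```

Call:
jog_arm:
  commands:
    - [0,0,0.001,0,0,0]
    - [0,0,0.002,0,0,0]
    - [0,0,0.002,0,0,0]

```text
time: 8.45
position: [538.0, 17.1, 129.1]
tool_rot: [3.114, -0.405, 0.003]
contact_force: [7.1, -3.1, -11.8]
gripper_width: 11.6
```

Call:
jog_arm:
  commands:
    - [0.001,-0.0004,-0.001,0,0,0]
    - [0.0016,-0.0006,-0.0022,0,0,0]
    - [0.0016,-0.0006,-0.0022,0,0,0]

```text
time: 8.75
position: [538.1, 17.0, 128.4]
tool_rot: [3.115, -0.405, -0.0]
contact_force: [3.6, -3.2, -6.9]
gripper_width: 11.2
```

```bash
python3 s.py
```

```text
8.75 [538.12  17.04 128.39] [ 3.1148e+00 -4.0500e-01 -4.0000e-04] F [ 3.6  -3.17 -6.86] M [-0.515 -1.04   0.005] 11.182193423024327
```

Call:
jog_arm:
  commands:
    - [0.0006,-0.0006,0.0002,0,0,0.04]
    - [0.0006,-0.0006,0.0003,0,0,0.08]
    - [0.0006,-0.0006,0.0004,0,0,0.1]
    - [0.0006,-0.0006,0.0004,0,0,0.1]

```text
time: 9.15
position: [538.2, 17.2, 128.8]
tool_rot: [-3.137, 0.159, 0.001]
contact_force: [4.1, -0.4, -7.8]
gripper_width: 11.4
```

```bash
python3 s.py
```

```text
9.15 [538.2   17.19 128.78] [-3.1372e+00  1.5910e-01  1.1000e-03] F [ 4.05 -0.38 -7.78] M [-0.341 -0.872  0.03 ] 11.428791601789111
```

Call:
jog_arm:
  commands:
    - [0.0004,0,0.0002,0,0,0.08]
    - [0.0006,0,0.0005,0,0,0.16]
    - [0.0006,0,0.0008,0,0,0.24]
    - [0.0006,0,0.0011,0,0,0.32]
    - [0.0006,0,0.0013,0,0,0.4]

```text
time: 9.65
position: [538.0, 17.8, 129.3]
tool_rot: [-3.03, -0.825, 0.003]
contact_force: [2.7, 1.4, -7.0]
gripper_width: 11.6
```

```bash
python3 s.py
```

```text
9.65 [538.03  17.77 129.28] [-3.0299e+00 -8.2460e-01  2.5000e-03] F [ 2.74  1.37 -6.96] M [ 0.119 -0.631 -0.026] 11.579859207837998
```

Call:
jog_arm:
  commands:
    - [0,0,0.0004,0,0,0.08]
    - [0,0,0.0007,0,0,0.16]
    - [0,0,0.001,0,0,0.24]
    - [0,0,0.0013,0,0,0.32]
    - [0,0,0.0016,0,0,0.4]

```text
time: 10.15
position: [537.5, 18.2, 129.9]
tool_rot: [-2.625, -1.72, 0.003]
contact_force: [2.1, 1.3, -7.9]
gripper_width: 11.3
```

```bash
python3 s.py
```

```text
10.15 [537.47  18.19 129.87] [-2.6253 -1.7201  0.0029] F [ 2.13  1.26 -7.86] M [ 0.343 -0.477 -0.041] 11.288732811748462
```

Call:
jog_arm:
  commands:
    - [0,0,0.0005,0,0,0.07]
    - [0,0,0.0009,0,0,0.14]
    - [0,0,0.0012,0,0,0.21]
    - [0,0,0.0015,0,0,0.27]
    - [0,0,0.0017,0,0,0.31]

```text
time: 10.65
position: [537.0, 18.2, 130.5]
tool_rot: [-2.135, -2.299, 0.003]
contact_force: [1.6, 1.2, -6.7]
gripper_width: 11.7
```

```bash
python3 s.py
```

```text
10.65 [536.96  18.24 130.46] [-2.1346 -2.2991  0.003 ] F [ 1.58  1.2  -6.71] M [ 0.407 -0.302 -0.065] 11.705367891103398
```

Call:
jog_arm:
  commands:
    - [0,0,0.0001,0,0,0.02]
    - [0,0,0.0002,0,0,0.035]
    - [0,0,0.0002,0,0,0.035]

```text
time: 10.95
position: [537.0, 18.0, 130.6]
tool_rot: [-2.074, -2.355, 0.003]
contact_force: [-2.4, 3.9, -7.9]
gripper_width: 11.3
```

```bash
python3 s.py
```

```text
10.95 [536.98  17.96 130.62] [-2.0736 -2.3547  0.0032] F [-2.41  3.92 -7.89] M [0.863 0.428 0.038] 11.31998144988077
```

Call:
jog_arm:
  commands:
    - [0,0,0,0,0,0.01]
    - [0,0,0.0001,0,0,0.015]
    - [0,0,0.0001,0,0,0.015]

```text
time: 11.25
position: [536.9, 17.5, 130.7]
tool_rot: [-2.046, -2.379, 0.004]
contact_force: [-3.1, 4.3, -7.3]
gripper_width: 11.3
```

```bash
python3 s.py
```

```text
11.25 [536.92  17.49 130.72] [-2.0458 -2.3792  0.0037] F [-3.1   4.3  -7.27] M [1.033 0.836 0.005] 11.293402808903773
```

```bash
python3 -c "
from station import *
s=get_state();print(s['qpos'],s['joint_vel'],s['effort'],s['torque'])"
```

```text
[-0.25108441  0.36308785  0.1754662   1.96993172 -0.08632569  0.81986441
  0.12283456] [-1.31701818e-03 -9.18643050e-04  8.04034711e-04  3.98364748e-04
 -8.01016119e-05 -4.08414973e-04 -2.40068636e-03] [ 2.24012531e+00 -4.39087307e+01  4.49522048e+00 -2.33944935e+01
  1.03417799e+00 -1.05650291e+00  4.00201301e-02] [1.03334971 0.83552127 0.00533935]
```

Call:
jog_arm:
  commands:
    - [-0.0006,0.001,0,0,0,0.005]
    - [-0.0006,0.001,0,0,0,0.008]
    - [-0.0006,0.001,0,0,0,0.008]

```text
time: 11.55
position: [536.9, 17.5, 130.8]
tool_rot: [-2.032, -2.392, 0.004]
contact_force: [-4.8, 4.1, -7.7]
gripper_width: 11.4
```

```bash
python3 s.py
```

```text
11.55 [536.92  17.53 130.83] [-2.0316 -2.3924  0.0035] F [-4.78  4.08 -7.7 ] M [ 0.896  0.972 -0.027] 11.37658399924577
```

Call:
jog_arm:
  commands:
    - [-0.0006,0.0006,0,0,0,0.005]
    - [-0.0006,0.0006,0,0,0,0.008]
    - [-0.0006,0.0006,0,0,0,0.008]

```text
time: 11.85
position: [536.9, 17.5, 130.9]
tool_rot: [-2.017, -2.405, 0.003]
contact_force: [-4.8, 3.3, -7.5]
gripper_width: 11.9
```

```bash
python3 s.py
```

```text
11.85 [536.9   17.54 130.88] [-2.0173 -2.4054  0.0032] F [-4.8   3.34 -7.51] M [ 0.792  1.052 -0.073] 11.92025781431829
```

Call:
jog_arm:
  commands:
    - [-0.0004,0.0004,0,0,0,0.004]
    - [-0.0004,0.0004,0,0,0,0.006]
    - [-0.0004,0.0004,0,0,0,0.006]

```text
time: 12.15
position: [536.9, 17.6, 130.9]
tool_rot: [-2.006, -2.415, 0.003]
contact_force: [-3.8, 2.6, -9.1]
gripper_width: 11.4
```

```bash
for i in 1; do python3 s.py; done
```

```text
12.15 [536.92  17.56 130.93] [-2.0065 -2.415   0.0029] F [-3.83  2.64 -9.06] M [ 0.704  1.053 -0.063] 11.40947611227969
```

```bash
cat > m.py <<'E'
from station import *
import numpy as np
a=[]
for i in range(8):
    s=get_state();a.append(np.r_[s['position'],s['contact_force'],s['torque'],s['tool_rot']]);read_camera('side')
a=np.array(a);m=a.mean(0);print(m.round(3));print(a[:,8].round(3));v=m[9:];print('jaw',2*np.degrees(np.arctan2(v[1],v[0]))-90)
E
python3 m.py
```

```text
[ 5.36904e+02  1.75770e+01  1.30923e+02 -4.61300e+00  2.60500e+00
 -8.14700e+00  6.79000e-01  1.10300e+00 -5.10000e-02 -2.00600e+00
 -2.41500e+00  3.00000e-03]
[-0.063 -0.032 -0.019 -0.024 -0.107 -0.083 -0.045 -0.038]
jaw -349.4394037923747
```

Call:
jog_arm:
  commands:
    - [-0.0003,0.0003,0,0,0,0.005]
    - [-0.0003,0.0003,0,0,0,0.01]
    - [-0.0003,0.0003,0,0,0,0.01]

```text
time: 12.85
position: [536.9, 17.6, 130.9]
tool_rot: [-1.988, -2.431, 0.003]
contact_force: [-4.8, 1.1, -8.8]
gripper_width: 11.4
```

```bash
python3 m.py
```

```text
[ 5.36893e+02  1.75970e+01  1.30941e+02 -4.54700e+00  2.25000e+00
 -8.71700e+00  5.59000e-01  1.14500e+00 -7.90000e-02 -1.98800e+00
 -2.43100e+00  3.00000e-03]
[-0.085 -0.055 -0.088 -0.069 -0.107 -0.068 -0.035 -0.122]
jaw -348.53665876695254
```

Call:
jog_arm:
  commands:
    - [-0.0003,0.0002,0,0,0,0.005]
    - [-0.0003,0.0002,0,0,0,0.01]
    - [-0.0003,0.0002,0,0,0,0.01]

```text
time: 13.55
position: [536.9, 17.6, 131.0]
tool_rot: [-1.969, -2.447, 0.002]
contact_force: [-4.8, 1.7, -10.2]
gripper_width: 11.6
```

```bash
python3 m.py
```

```text
[ 5.36911e+02  1.76320e+01  1.30968e+02 -4.63900e+00  1.62400e+00
 -9.33900e+00  4.38000e-01  1.18700e+00 -8.70000e-02 -1.96900e+00
 -2.44700e+00  2.00000e-03]
[-0.078 -0.105 -0.101 -0.115 -0.061 -0.05  -0.089 -0.099]
jaw -347.636419342024
```

Call:
jog_arm:
  commands:
    - [-0.0003,0.0002,-0.0004,0,0,0.005]
    - [-0.0003,0.0002,-0.0004,0,0,0.01]
    - [-0.0003,0.0002,-0.0004,0,0,0.015]
    - [-0.0003,0.0002,-0.0004,0,0,0.015]

```text
time: 14.35
position: [536.9, 17.7, 130.9]
tool_rot: [-1.94, -2.47, 0.002]
contact_force: [-5.0, 1.3, -9.1]
gripper_width: 11.3
```

```bash
python3 m.py; python3 -c "
from h import *
p=read_camera('wrist')
g=cv2.cvtColor(p['frame'],cv2.COLOR_RGB2BGR)[120:380,190:450]
cv2.imwrite('pics/w4.png',cv2.resize(g,None,fx=2.3,fy=2.3,interpolation=2))"
```

```text
[ 5.36912e+02  1.76370e+01  1.30914e+02 -4.86000e+00  1.47000e+00
 -8.93800e+00  3.95000e-01  1.17700e+00 -1.61000e-01 -1.94000e+00
 -2.47000e+00  2.00000e-03]
[-0.109 -0.199 -0.133 -0.209 -0.091 -0.192 -0.184 -0.168]
jaw -346.306946346954
```

View pics/w4.png

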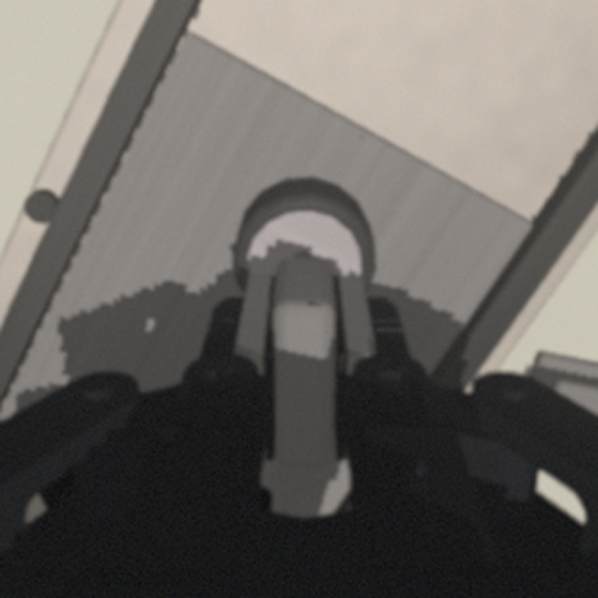

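Call:
jog_arm:
  commands:
    - [0,0,-0.0006,0,0,-0.008]
    - [0,0,-0.0016,0,0,-0.017]
    - [0,0,-0.002,0,0,-0.017]
  grip_force: 20

```text
time: 15.1
position: [537.0, 17.7, 130.3]
tool_rot: [-1.973, -2.444, 0.002]
contact_force: [-5.7, 1.1, -6.3]
gripper_width: 11.7
```

```bash
python3 m.py
```

```text
[ 5.36937e+02  1.76540e+01  1.30285e+02 -5.71100e+00  1.33900e+00
 -6.43000e+00  4.03000e-01  1.41100e+00 -8.70000e-02 -1.97300e+00
 -2.44400e+00  2.00000e-03]
[-0.071 -0.09  -0.129 -0.064 -0.121 -0.086 -0.072 -0.062]
jaw -347.81921505747323
```

Call:
jog_arm:
  commands:
    - [0,0,0,0,0,0]
    - [0,0,0,0,0,0]
    - [0,0,0,0,0,0]
    - [0,0,0,0,0,0]
  grip: 0.0

```text
time: 15.9
position: [539.2, 17.9, 131.3]
tool_rot: [1.972, 2.442, 0.004]
contact_force: [1.2, -1.1, -0.7]
gripper_width: 42.9
```

Call:
jog_arm:
  commands:
    - [0,0,0.06,0,0,0]
    - [0,0,0.14,0,0,0]
    - [0,0,0.16,0,0,0]
    - [0,0,0.16,0,0,0]

```text
time: 16.3
position: [539.3, 18.1, 212.5]
tool_rot: [1.971, 2.442, 0.006]
contact_force: [0.2, -0.5, 0.4]
gripper_width: 42.9
```

```bash
python3 s.py; python3 -c "
from h import *
p=read_camera('wrist');r=place_of(p,'wing_grip');print([(q['at'],q['conf'],onz(p,q['at'],149)) for q in r[:2]])
g=cv2.cvtColor(p['frame'],cv2.COLOR_RGB2BGR)
a=cv2.resize(g[100:300,220:440],None,fx=2,fy=2,interpolation=2)
p=read_camera('side');r=place_of(p,'wing_grip');print([(q['at'],q['conf']) for q in r[:2]])
X0=np.array([537,17.8,134.]);print([proj(p,X0+[0,0,d]) for d in (0,12.7,14.9)])
g=cv2.cvtColor(p['frame'],cv2.COLOR_RGB2BGR)
b=cv2.resize(g[150:283,240:360],(360,400),interpolation=2)
cv2.imwrite('pics/w5.png',np.hstack([a,b]))"
```

```text
16.3 [539.28  18.15 212.45] [1.9707 2.4416 0.0064] F [ 0.25 -0.55  0.35] M [-0.012  0.034 -0.059] 42.9021284845642
[([312.9, 218.0], 0.75, array([532.85204207,  16.64859241, 149.        ]))]
[([291.9, 191.6], 0.51)]
[array([287.98440496, 195.64739823]), array([287.60789749, 192.6789223 ]), array([287.54196504, 192.15900913])]
```

View pics/w5.png

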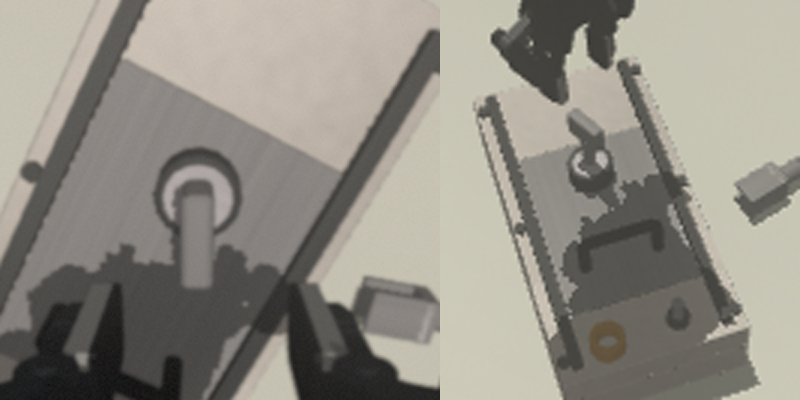

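Call:
jog_arm:
  commands:
    - [-0.013,-0.044,0,0,0,0.09]
    - [-0.026,-0.088,0,0,0,0.18]
    - [-0.039,-0.13,0,0,0,0.27]
    - [-0.052,-0.174,0,0,0,0.36]
    - [-0.052,-0.174,0,0,0,0.45]

```text
time: 17.0
position: [509.7, -72.5, 208.8]
tool_rot: [-1.004, -2.974, 0.004]
contact_force: [0.2, -0.1, 0.2]
gripper_width: 43.0
```

Call:
jog_arm:
  commands:
    - [0,0,0,0,0,0.09]
    - [0,0,0,0,0,0.18]
    - [0,0,-0.03,0,0,0.247]
    - [0,0,-0.06,0,0,0.247]
    - [0,0,-0.06,0,0,0.247]

```text
time: 17.5
position: [509.3, -68.7, 177.2]
tool_rot: [-0.412, -3.108, 0.001]
contact_force: [-0.4, 1.0, -0.4]
gripper_width: 43.1
```

```bash
python3 c.py w6.png; python3 -c "
from h import *
p=read_camera('wrist');r=regions_of(p,'handle')
for q in r[:2]: print(q['conf'],q['at'],q['pixels'].sum(),onz(p,q['at'],116))"
```

```text
[509.3 -68.7 177.2] [-4.120e-01 -3.108e+00  1.000e-03] [ 0.01  0.27  0.05  1.97 -0.02  0.91  1.38] [-0.45  1.02 -0.37]
cam (array([440.58010428, -49.15079335, 319.85685606]), array([ 0.25973655, -0.07863669, -0.96247244]))
wing_grip [460.9 239.1] 0.83 [542.2  20.8 134. ]
handle [326.6 226.3] 0.55 [516.  -66.4 116. ]
collar [427.3 208.5] 0.63 [536.1  16.8  80. ]
[ 5.40947e+02  2.00680e+01 -2.81000e-01] -16.111181664263867 [-1.3 -1.4 -0.  -0.   4.7  4.3]
0.92 [379.7, 201.4] 25412 [511.90186546 -24.87066718 116.        ]
0.54 [427.8, 202.7] 1582 [522.03192288   8.87442094 116.        ]
```

View pics/w6.png

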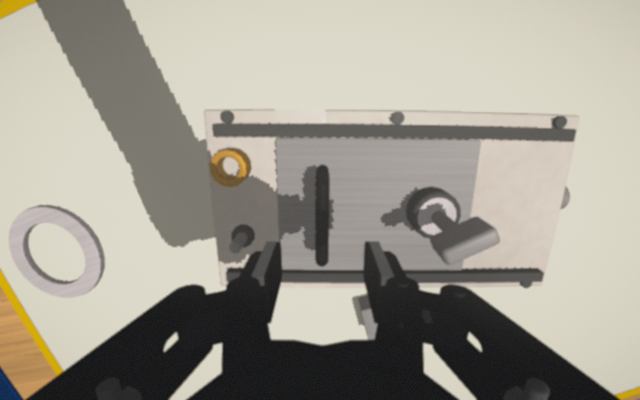

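Call:
jog_arm:
  commands:
    - [0.008,0,-0.05,0,0,0]
    - [0.008,0,-0.1,0,0,0]
    - [0.008,0,-0.15,0,0,0]
    - [0.008,0,-0.16,0,0,0]
    - [0.008,0,-0.16,0,0,0]

```text
time: 18.45
position: [515.3, -68.8, 99.9]
tool_rot: [-0.412, -3.113, 0.0]
contact_force: [0.2, -0.4, -0.1]
gripper_width: 42.9
```

Call:
jog_arm:
  commands:
    - [0,0,0,0,0,0]
    - [0,0,0,0,0,0]
    - [0,0,0,0,0,0]
    - [0,0,0,0,0,0]
  grip: -1
  grip_force: 30

```text
time: 18.85
position: [516.5, -69.3, 101.6]
tool_rot: [0.413, 3.112, -0.0]
contact_force: [-1.1, -0.5, 6.5]
gripper_width: 8.4
```

```bash
python3 s.py
```

```text
18.85 [516.49 -69.34 101.58] [ 4.1290e-01  3.1118e+00 -2.0000e-04] F [-1.1  -0.52  6.51] M [-0.326  0.199 -0.031] 8.440544859514503
```

Call:
jog_arm:
  commands:
    - [0.001,0.004,0.002,0,0,0]
    - [0.006,0.022,0.002,0,0,0]
    - [0.013,0.048,0.002,0,0,0]
    - [0.02,0.074,0.002,0,0,0]
    - [0.026,0.096,0.002,0,0,0]

```text
time: 19.35
position: [529.6, -21.9, 101.7]
tool_rot: [0.414, 3.112, -0.002]
contact_force: [2.4, -4.7, -0.0]
gripper_width: 8.6
```

```bash
python3 s.py
```

```text
19.35 [529.61 -21.93 101.66] [ 4.1390e-01  3.1119e+00 -2.4000e-03] F [ 2.4  -4.65 -0.02] M [-1.113 -0.393 -0.079] 8.619767030599302
```

Call:
jog_arm:
  commands:
    - [0.0015,0.006,0,0,0,0]
    - [0.003,0.0115,0,0,0,0]
    - [0.0045,0.017,0,0,0,0]
    - [0.0058,0.0215,0,0,0,0]
    - [0.0058,0.0215,0,0,0,0]

```text
time: 19.85
position: [532.3, -12.1, 101.6]
tool_rot: [0.414, 3.112, -0.003]
contact_force: [2.9, -5.4, 0.7]
gripper_width: 8.8
```

Call:
jog_arm:
  commands:
    - [0.0003,0.001,0,0,0,0]
    - [0.0006,0.002,0,0,0,0]
    - [0.0006,0.002,0,0,0,0]

```text
time: 20.15
position: [532.3, -12.1, 101.6]
tool_rot: [0.416, 3.112, -0.004]
contact_force: [1.9, -7.5, 1.3]
gripper_width: 8.7
```

Call:
jog_arm:
  commands:
    - [0.0003,0.001,0,0,0,0]
    - [0.0006,0.002,0,0,0,0]
    - [0.0012,0.004,0,0,0,0]
    - [0.0012,0.004,0,0,0,0]

```text
time: 20.55
position: [532.3, -12.0, 101.6]
tool_rot: [0.418, 3.113, -0.008]
contact_force: [0.6, -11.0, 3.4]
gripper_width: 8.6
```

```bash
python3 s.py
```

```text
20.55 [532.33 -12.02 101.64] [ 0.4176  3.113  -0.0079] F [  0.65 -11.04   3.37] M [-2.347 -0.179 -0.007] 8.556626244062599
```

```bash
python3 -c "
from h import *
p=read_camera('wrist');save(p,'w7.png')
a=np.radians(-15.1);ey=np.array([-np.sin(a),np.cos(a),0]);S=np.array([537,17.8,0])
for n in ['collar','wing_grip']:
  for q in place_of(p,n)[:1]:
    X=onz(p,q['at'],80 if n=='collar' else 148.9);print(n,q['conf'],X,(X-S)@ey)
for z,L in [(80,32.5),(80,32.5+59.5),(80,32.5+62),(78,120)]:
  print(L,[proj(p,S+ey*L+np.array([np.cos(a),np.sin(a),0])*u+[0,0,z]).round(1) for u in (-40,0,40)])
p=read_camera('scene')
for n in ['collar','wing_grip']:
  for q in [q for q in place_of(p,n) if q['at'][0]<400][:1]:
    X=onz(p,q['at'],80 if n=='collar' else 148.9);print(n,q['conf'],X,(X-S)@ey)
"
```

```text
collar 0.67 [553.88909364  76.68905054  80.        ] 61.25545159653363
wing_grip 0.74 [549.21190227  72.3306167  148.9       ] 55.829073574230584
32.5 [array([433.1, 168.4]), array([426.3, 235.1]), array([419.8, 293.5])]
92.0 [array([535.6, 168.9]), array([522.8, 234.3]), array([510.5, 291.8])]
94.5 [array([539.7, 168.9]), array([526.7, 234.3]), array([514.2, 291.7])]
120 [array([578.1, 168.7]), array([563.4, 232.6]), array([549.1, 289. ])]
collar 0.57 [537.01385178  78.81850324  80.        ] 58.915303310329406
wing_grip 0.73 [546.77267806  79.43737659 148.9       ] 62.055026835127634
```

View pics/w7.png

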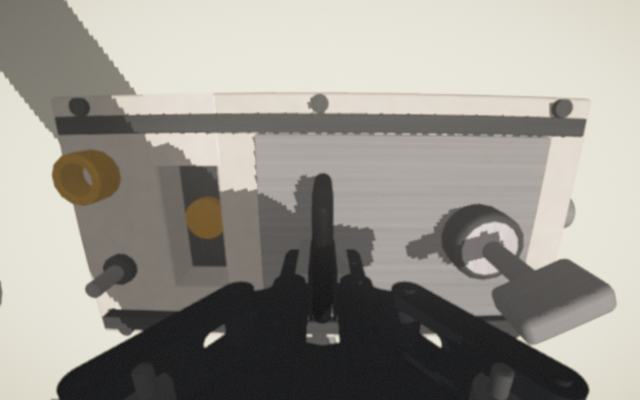

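Call:
jog_arm:
  commands:
    - [0.0005,0.002,-0.001,0,0,0]
    - [0.001,0.004,-0.001,0,0,0]
    - [0.001,0.004,-0.001,0,0,0]
    - [0.001,0.004,-0.001,0,0,0]

```text
time: 21.25
position: [532.3, -12.0, 101.6]
tool_rot: [-0.42, -3.113, 0.011]
contact_force: [-1.4, -14.2, 7.4]
gripper_width: 8.8
```

Call:
jog_arm:
  commands:
    - [-0.0012,-0.005,0,0,0,0]
    - [-0.002,-0.008,0,0,0,0]
    - [-0.002,-0.008,0,0,0,0]

```text
time: 21.55
position: [532.3, -12.0, 101.6]
tool_rot: [0.416, 3.112, -0.004]
contact_force: [0.9, -7.7, 4.7]
gripper_width: 8.4
```

Call:
jog_arm:
  commands:
    - [0,0,0,0,0,0]
    - [0,0,0,0,0,0]
    - [0,0,0,0,0,0]
    - [0,0,0,0,0,0]
  grip: 0.0

```text
time: 21.95
position: [531.5, -8.3, 100.5]
tool_rot: [-0.411, -3.114, -0.001]
contact_force: [0.4, -0.4, -0.7]
gripper_width: 42.4
```

Call:
jog_arm:
  commands:
    - [0,0,0.06,0,0,0]
    - [0,0,0.14,0,0,0]
    - [0,0,0.22,0,0,0]
    - [0,0,0.26,0,0,0]
    - [0,0,0.26,0,0,0]

```text
time: 22.45
position: [533.8, -8.6, 234.1]
tool_rot: [0.411, 3.108, 0.003]
contact_force: [0.8, -0.7, 0.1]
gripper_width: 42.7
```

```bash
python3 -c "
from h import *
s=get_state();print(s['time'],s['position'],s['contact_force'])
p=read_camera('wrist');g=cv2.cvtColor(p['frame'],cv2.COLOR_RGB2BGR)
a=np.radians(-15.1);ey=np.array([-np.sin(a),np.cos(a),0]);ex=np.array([np.cos(a),np.sin(a),0]);S=np.array([537,17.8,0])
for n,z in [('collar',80),('wing_grip',148.9),('handle',116)]:
  for q in place_of(p,n)[:1]:
    X=onz(p,q['at'],z);print(n,q['conf'],X,(X-S)@ey)
for L,c in [(90.5,(0,0,255)),(94.5,(0,255,0))]:
  A,B=[tuple(int(v) for v in proj(p,S+ey*L+ex*u+[0,0,80]).round()) for u in (-55,55)];cv2.line(g,A,B,c,1)
cv2.imwrite('pics/w8.png',g)
"
```

```text
22.45 [533.80548108  -8.57123496 234.09780523] [ 0.81439926 -0.65244277  0.09609132]
collar 0.77 [553.13716165  77.86691197  80.        ] 62.19676289646234
wing_grip 0.7 [550.77946662  71.03921069 148.9       ] 54.990613993324054
handle 0.58 [531.79471804  -7.2592145  116.        ] -25.549985173321527
```

View pics/w8.png

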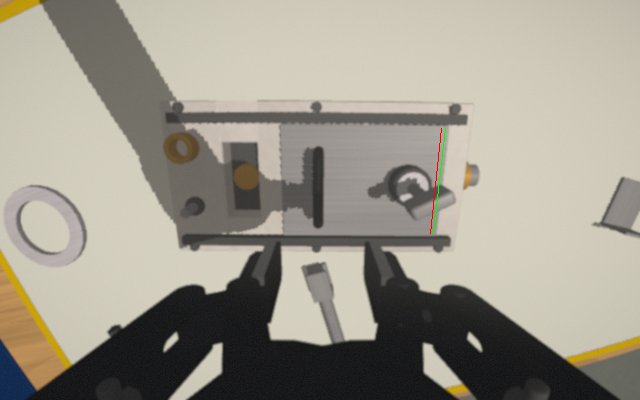

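```bash
python3 -c "
from station import *
print(sign_off())"
```

```text
the job is handed in; nothing more can be done
None
```

The oil box is open and the job is handed in at about 22.5 s of the 67 s allowed; `sign_off()` gives no verdict.

- **Lifting the screw:** I gripped the wing and pulled it up in 1 mm steps. It met its stop about 12.7 mm out, with roughly 4–5 N on the stop, and I backed off about 0.5 mm.
- **Turning the screw:** I turned it counter-clockwise, raising it along with the thread. The last clear torque rise, from 0.09 to 0.16 N m, told me the thread was at its end; the strain limit is about 0.24 N m. The tool had turned about 118.5° there, against a nominal 114.6°. I put the extra few degrees down to give in the grip.
- **Opening the cover:** I slid it by the handle until it stopped moving, pushing up to about 14 N against friction of about 3 N. Then I let go and lifted clear.

**Last checks:**
- **Cover:** After letting go, the collar measured 62.2 mm along the box from where it started, and the cover's edge was on the line for fully open.
- **Screw and loose parts:** In the pictures the screw stayed out, and I saw no sign of a bystander having been touched.
- **Disagreements:** The tool itself travelled only about 59.5 mm during the slide, and the wing detection put it at about 55 mm. I trusted the collar and the cover edge, and took the wing reading as detection error.

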